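Clear the spring book clamp and hold it open

ROBOT

A 7-joint arm with a two-finger parallel gripper is mounted at the origin on the work surface. World frame = base frame: x ahead of the robot, y to its left, z up, the work surface at z = 0. Lengths are in m, angles in rad, forces in N, time in s.
With the tool pointing down it reaches from about 0.4 to 0.925 m from the base axis. Payload 4.1 kg.
Tool frame: the origin (TCP) lies at the very end of the fingers, on their centre line; the grasp point (between the pads) lies 19 mm behind it (manip.grip_depth is the distance from the TCP to the grasp point, in m); z points along the fingers, y is the line along which they close (so a half turn about z gives the same grasp; the last joint's range is limited). The gripper opens to 85 mm and grips with 20 to 120 N. Pads are 22 mm wide; open, the fingers measure 114 mm over their backs; the gripper's body (76 mm by 85 mm) begins 54 mm behind the grasp point. The pads swing forward as they close: fully open they stand 13 mm farther back than shut.
Start: joints at [-0.099, 0.398, 0.045, 1.537, -0.019, 1.207, -0.051], TCP at [0.65, 0, 0.231] pointing down, gripper open.
Joint ranges: [-2.82, 2.82], [-0.49, 2.23], [-1.37, 1.46], [0, 2.46], [-1.36, 4.5], [0.23, 2], [-2.94, 2.94]. Speed limits (rad/s): [2.57, 2.57, 3.14, 3.14, 3.14, 3.14, 3.14].

INTERFACE

Orientations are given as a unit quaternion [x, y, z, w].
In Python, from cell import manip, cams gives the robot as it stands. The module is installed in compiled form; this text tells all that it offers.
- The arm moves only by the tool jog_arm, never from a script. Its arguments are lists of equal length, an entry for each row: "offset": the shift along the tool's x, y, z in mm, a list of three; "rotation": the turn, a rotation vector about the tool's x, y, z in degrees, a list of three. In form: {"offset": [[tx, ty, tz], ...], "rotation": [[ax, ay, az], ...]}. A call has 1 to 20 rows; each row is the pose to reach, as a shift and turn from the pose commanded when the call began, along the tool's axes at that moment; what a row does not reach only later rows make up. A row lasts 1/10 s, in which the tool goes at most 50 mm and 8.59 degrees, less where a joint would pass 70% of its speed; a pose out of reach is approached as far as the arm can. A call with a gripper value outside its range is refused whole. "jaw" is the opening, from -1 (shut) to 1 (fully open), set as the call begins (left out, the last holds). The fingers move at their own pace and stop on an object; "newtons" is the grip in N (left out, the last holds). Time passes only in rows, so rows that repeat a pose let the fingers close. It gives the time, the measured TCP pose, the force, the opening and the grip force at its end, in the units of the state.
- manip.observe(): the state, without advancing time (a new reading comes with each control period).
- cams.grab_frame(name): name is "scene" or "side" or "wrist"; returns a dict with "pixels" (400x640x3 uint8, red, green, blue), "range_z" (400x640 float32, m along the optical axis (not along the pixel's ray), 0 where there is no reading), "vertical_fov" (degrees; the focal length in pixels is half the picture's height over the tangent of half this angle, whatever the lens; pixels are square), "cx", "cy" (the principal point, pixels), "R" (3x3) and "t" (3): a world point X has camera coordinates R X + t. Camera axes: x right, y down, z forward; pixel columns grow to the right and rows downward; lengths in m; the calibration is good to about 2 mm. A picture is of the moment at which its call begins.
- manip.job_done(): hands the job in; it is judged then, once.
The state is a dict: "time_s": time; "joint_positions": joint angles; "joint_velocities": joint speeds; "joint_torque": joint torques, N m; "eef_pos": TCP position; "tcp_rot": TCP orientation; "wrist_force": force on the tool from outside, world axes, zero at the start; "torque": the same for the moment, N m; "width": opening from 0.0 (shut) to 1.0 (fully open); "gripper_force": force on a finger pad.
Only numpy, scipy, OpenCV 4.12 (cv2) and the standard library are available. Lean on these libraries where they do the work, as an engineer would, in place of code of your own. Each camera call takes 0.05 s, during which the arm holds its last target. There are 200 camera calls.

TASK

The small green basket stands in the way on the bed of the spring book clamp: hang it by its handle on the brass hook of the stand and let go of it. Then pull the clamp's sprung jaw out by its dark wooden grip until the brass pointer is over the red mark, and keep it there, ready for a book to be slipped in: finish with the gripper still holding the jaw at the mark, since it springs shut when let go. Leave the other things on the desk where they are.

Things in the scene. Friction and masses are not known exactly. Their poses are not given: they have to be found in the camera images.
- press: Spring book clamp, fixed to the desk: plywood bed 320 (x) by 200 (y) by 20 mm high. Origin: centre of the bed's underside; x axis runs from its near to its far end, away from the robot. Aluminium fence, 22 mm thick, 130 wide, 75 high above the desk, centred at x = +141 mm; the shut jaw stands 18 mm before it. White paper strip along x on the bed at y = 68 to 98 mm.
- jaw (a joint): Travel of the sprung jaw in metres: 0 = shut (its state at the start), growing as the jaw slides along the press's -x axis, stop at 0.12. A spring pulls it shut: about 3 N at 0, 80 N/m more as it opens (7 to 10 N at the mark).
- jaw_grip (a point): Middle of the jaw's dark wooden grip; shut, at (100, 0, 98) mm in the press frame. The grip is a block 22 mm thick along press x, 56 mm wide along y, from 70 to 112 mm above the desk, rigidly on top of the aluminium jaw (24 mm thick, 130 mm wide). Free on both sides. Axes as the press.
- jaw_pointer (a point): Middle of the jaw's brass pointer, a bar 4 mm wide (x) reaching out along press +y over the paper strip, 26 mm above the desk; shut, it is at (100, 83, 26) mm in the press frame. It moves with the jaw. Axes as the press.
- mark: Red mark: plate 12 mm (along press x) by 30 by 2.5 mm, fixed on the paper strip at press y = 83 mm, 45 to 85 mm from the shut pointer towards press -x. Origin: centre of its underside; axes as the press. The jaw is right when the pointer's middle is over the red: within 6 mm of this origin along x.
- basket: Green open basket with a stiff upright handle, loose, about 0.2 kg, standing on the bed (20 mm above the desk) a little in front of the jaw, in its way: 80 (x) by 110 (y) by 50 mm high. Origin: centre of its underside, z up. Small stationery is fixed inside.
- basket_bar (a point): Middle of the basket's handle bar, 135 mm above the basket's underside, over its centre. The pale wooden bar is 16 mm thick (x) by 16 mm high by 110 mm long along the basket's y; 6 mm steel uprights at y = +-52 mm carry it. 77 mm clear between bar and basket rim.
- hook_stand: Stand with a brass hook, fixed left or right of the press: round foot, radius 65 mm; 16 mm post with a ball on top (256 mm high). Origin: centre of the foot's underside. The hook, a flat bar 16 mm wide, 10 thick, leaves the post along the stand's -x (roughly to the robot): top face sloping from 227 mm high at the post to 210 at x = -45 mm, level to x = -110, then turned up to its tip.
- hook_seat (a point): Middle of the level part of the hook, on its top face: (-78, 0, 210) mm in the stand frame. The underside of the basket's bar rests at this height when hung, bar square to the hook. Axes as the stand.
- hook_tip (a point): Top of the hook's upturned tip: (-125, 0, 227) mm in the stand frame. The bar must pass over it towards the stand's +x, with the hook between bar and basket.
- globe: Bystander: blue globe of 124 mm diameter on a wooden foot, 178 mm tall, loose, on the other side of the press from the hook stand. Origin: centre of the foot's underside.
- mug: Bystander: white mug, 80 mm across, 90 mm tall, at the back. Origin: centre of its underside.
- stapler: Bystander: red and black stapler, 130 by 34 by 44 mm, lying on the right. Origin: centre of its underside.
- paperweight: Bystander: green glass paperweight, 76 mm across, 38 mm tall, on the left. Origin: centre of its underside.
- spectacle_case: Bystander: blue spectacle case, 160 by 60 by 35 mm, on the left. Origin: centre of its underside.
- books: Bystander: two books, red under blue, 150 by 220 by 55 mm in all, on the right. Origin: centre of the underside.
Not all that is in view belongs to the job. What is shaped like the hook_stand but orange or pink is not meant.

How it is judged:
By the outcome, as a careful person would: the job done as asked, in the order asked, and still so for the second after the job is handed in, while the arm keeps its last pose, push and grip.
It also fails if it takes over 51 s, if anything falls off the work surface, if the arm or the gripper's body presses on something with over 40 N, if the wrist force passes 120 N, or if a joint passes its speed limit or range.

## Working session

There is one attempt and no reset: what is moved stays moved. The work goes in short steps, Python scripts to look and compute and a tool call to move; the robot and the scene stay as the last step left them, time stands still between calls to the robot, and variables do not carry over. Pictures are saved under pics/ and viewed, at most 10 in all, crops included, and the job is handed in when it is done.

Besides the shell and the picture viewer there is one more tool, called as name(argument=value, ...), one argument or row to a line, values as JSON. jog_arm: Moves the arm, as the interface text tells. Its arguments: {"type":"object","properties":{"offset":{"type":"array"},"rotation":{"type":"array"},"jaw":{"type":"number"},"newtons":{"type":"number"}},"required":["offset","rotation"]}

```bash
mkdir -p pics; cat > h.py <<'E'
import numpy as np, cv2
from cell import manip, cams
def grab(n):
    f=cams.grab_frame(n); f['f']=200/np.tan(np.radians(f['vertical_fov'])/2); return f
def save(f,name): cv2.imwrite('pics/'+name, f['pixels'][:,:,::-1])
def cloud(f):
    z=f['range_z']; v,u=np.mgrid[0:400,0:640]
    P=np.stack([(u-f['cx'])/f['f']*z,(v-f['cy'])/f['f']*z,z],-1)
    return (P-f['t'])@f['R']   # R^T (P-t)
def proj(f,X):
    c=np.asarray(X)@f['R'].T+f['t']; return c[...,:2]/c[...,2:]*f['f']+[f['cx'],f['cy']]
E
python3 - <<'E'
from h import *
import pickle
for n in ('scene','side','wrist'):
    f=grab(n); save(f,n+'0.png'); pickle.dump(f,open(n+'0.pkl','wb')); print(n,f['f'],f['cx'],f['cy'],f['R'].round(3).tolist(),f['t'].round(3))
print(manip.observe())
E
```

```text
scene 509.0846627180325 325.22311877170904 205.0241381278239 [[-0.176, 0.984, -0.006], [0.826, 0.145, -0.545], [-0.536, -0.101, -0.838]] [ 0.096 -0.325  1.968]
side 520.6472237617418 329.0451046314143 199.14940840801054 [[-0.971, -0.239, -0.021], [-0.142, 0.642, -0.754], [0.193, -0.729, -0.657]] [0.467 0.173 1.786]
wrist 308.1341114579113 325.1940058173329 191.312811631344 [[1.0, -0.0, -0.001], [0.0, -0.962, 0.272], [-0.001, -0.272, -0.962]] [-0.649 -0.036  0.379]
{'time_s': 0.15, 'joint_positions': array([-0.09900883,  0.39901758,  0.04506922,  1.53757713, -0.01871881,
        1.20692795, -0.05071255]), 'joint_velocities': array([ 0.00106088, -0.0030728 ,  0.00093669, -0.00088399,  0.00019047,
       -0.00099447, -0.00022707]), 'joint_torque': array([ 2.78519030e-03, -4.75559378e+01,  1.36737496e+00, -2.54510736e+01,
        1.19318470e-02,  6.58601144e-03, -1.99015865e-06]), 'eef_pos': array([6.49513446e-01, 2.28220212e-05, 2.30511629e-01]), 'tcp_rot': array([ 7.07080285e-01,  7.07132874e-01, -5.66792455e-04, -4.97228549e-04]), 'wrist_force': array([0.5131149 , 0.34250045, 0.28524008]), 'torque': array([ 0.02110224, -0.00767254,  0.00158996]), 'gripper_force': 0.0, 'width': 1.0005433510585915}
```

View pics/scene0.png

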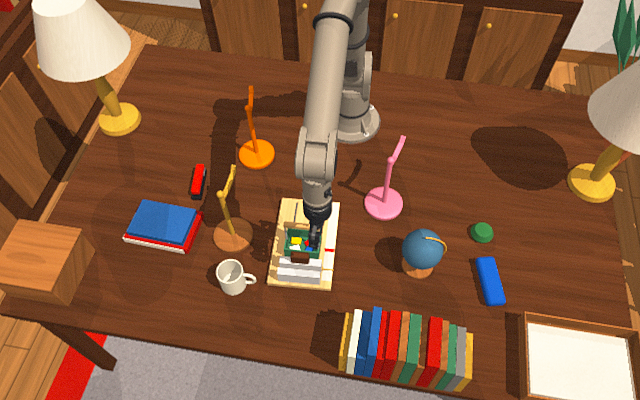

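View pics/side0.png

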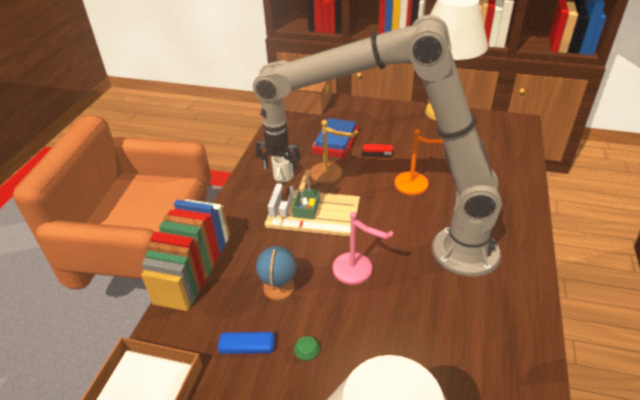

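View wrist.

The scene view shows the press around (303,243), the brass stand foot at (232,235) to its right-hand (-y) side, the globe at (422,250), and the orange and pink decoys at (256,155) and (384,203). The side view shows the brass hook from (325,125) to (357,132), the basket at (306,203) and the red mark at about (302,223).

View pics/wrist0.png

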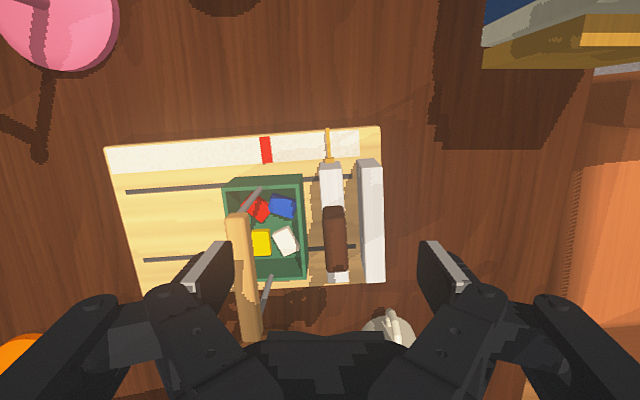

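```bash
python3 - <<'E'
from h import *
import pickle
for n in ('scene','side','wrist'):
    f=pickle.load(open(n+'0.pkl','rb')); C=cloud(f); hsv=cv2.cvtColor(f['pixels'],cv2.COLOR_RGB2HSV); z=f['range_z']
    H,S,V=[hsv[...,i].astype(int) for i in range(3)]
    ok=(z>0)&(np.abs(C[...,0]-.72)<.3)&(np.abs(C[...,1])<.4)
    Z=C[...,2]
    def st(name,m):
        m=m&ok
        if m.sum()<5: print(n,name,m.sum()); return
        P=C[m]; print(n,name,m.sum(),'med',np.median(P,0).round(4),'p2',np.percentile(P,2,0).round(3),'p98',np.percentile(P,98,0).round(3))
    green=(H>60)&(H<90)&(S>90)
    st('green',green&(C[...,1]<.2))
    red=((H<6)|(H>174))&(S>170)&(V>120)
    st('redmark',red&(Z>.01)&(Z<.04)&(np.abs(C[...,1])<.15))
    br=(H>16)&(H<28)&(S>110)&(V>90)
    st('brasshook',br&(Z>.1)&(C[...,1]<-.05))
    st('ball',br&(Z>.235)&(C[...,1]<-.05))
    foot=(Z>.005)&(Z<.04)&(C[...,1]<-.12)&(C[...,0]>.5)&(S>90)&(H>6)&(H<25)
    st('foot',foot)
    bed=(Z>.014)&(Z<.026)&(S<130)&(V>120)&(C[...,1]>-.15)
    m=bed&ok
    if m.sum()>50:
        r=cv2.minAreaRect(C[m][:,:2].astype(np.float32)*1000); print(n,'bed',m.sum(),r)
E
```

```text
scene green 410 med [ 0.5794 -0.0782  0.0494] p2 [ 0.546 -0.117  0.021] p98 [ 0.672 -0.009  0.222]
scene redmark 40 med [ 0.5778 -0.0219  0.0268] p2 [ 0.56  -0.064  0.018] p98 [0.583 0.029 0.039]
scene brasshook 387 med [ 0.5724 -0.3007  0.21  ] p2 [ 0.451 -0.311  0.11 ] p98 [ 0.593 -0.061  0.255]
scene ball 48 med [ 0.5761 -0.3018  0.2514] p2 [ 0.566 -0.313  0.237] p98 [ 0.582 -0.294  0.258]
scene foot 2324 med [ 0.61   -0.2667  0.0168] p2 [ 0.512 -0.386  0.005] p98 [ 0.932 -0.129  0.027]
scene bed 1410 ((672.9296264648438, 2.101898193359375), (341.3796691894531, 530.5313110351562), 85.58944702148438)
side green 0
side redmark 4
side brasshook 134 med [ 0.5581 -0.2989  0.213 ] p2 [ 0.451 -0.314  0.107] p98 [ 0.581 -0.215  0.253]
side ball 19 med [ 0.5694 -0.2983  0.2495] p2 [ 0.564 -0.312  0.238] p98 [ 0.577 -0.288  0.255]
side foot 721 med [ 0.5602 -0.2754  0.0163] p2 [ 0.505 -0.357  0.005] p98 [ 0.889 -0.124  0.026]
side bed 1532 ((620.7391357421875, 6.3913116455078125), (312.3879699707031, 401.150390625), 89.95491790771484)
wrist green 131 med [ 0.609  -0.1158  0.0701] p2 [ 0.57  -0.12   0.024] p98 [ 0.627 -0.063  0.072]
wrist redmark 601 med [ 0.5774 -0.0396  0.0361] p2 [ 0.561 -0.06   0.021] p98 [0.586 0.032 0.039]
wrist brasshook 406 med [ 0.5894 -0.0698  0.163 ] p2 [ 0.581 -0.115  0.152] p98 [ 0.596 -0.051  0.164]
wrist ball 0
wrist foot 1355 med [ 0.6364 -0.15    0.0202] p2 [ 0.53  -0.256  0.012] p98 [ 0.696 -0.121  0.022]
wrist bed 20094 ((682.7314453125, 10.877716064453125), (321.7785949707031, 525.6646728515625), 89.9547348022461)
```

The wrist view shows the handle bar from (238,215) to (252,340), the basket interior at (270,230), the red mark at (265,150), the brass pointer at (329,145) and the dark grip at (335,240). Next I measure their orientations.

```bash
python3 - <<'E'
from h import *
import pickle
f=pickle.load(open('wrist0.pkl','rb')); C=cloud(f); hsv=cv2.cvtColor(f['pixels'],cv2.COLOR_RGB2HSV)
H,S,V=[hsv[...,i].astype(int) for i in range(3)]; Z=C[...,2]; v,u=np.mgrid[0:400,0:640]
def R(name,m):
    m=cv2.morphologyEx(m.astype(np.uint8),cv2.MORPH_OPEN,np.ones((3,3)))>0
    P=C[m]; r=cv2.minAreaRect(P[:,:2].astype(np.float32)*1000)
    d=P[:,:2]-P[:,:2].mean(0); w,e=np.linalg.eigh(d.T@d)
    print(name,m.sum(),'rect',np.round(r[0],1),np.round(r[1],1),round(r[2],2),'pca',np.degrees(np.arctan2(*e[::-1,1])).round(2),'z',np.percentile(Z[m],[5,50,95]).round(4),'mean',P.mean(0).round(4))
win=(u>90)&(u<400)&(v>110)&(v<350)
R('strip',win&(S<45)&(V>190)&(Z>.015)&(Z<.026)&(v<190))
R('bed+strip',win&(Z>.013)&(Z<.026)&(V>100)&(C[...,0]<.85)&(u<390))
R('bar',win&(Z>.145)&(Z<.18)&(u<262)&(u>215))
R('mark',(u>255)&(u<275)&(v>130)&(v<168)&((H<6)|(H>174))&(S>150))
R('grip',win&(Z>.1)&(Z<.12)&(u>310)&(u<360))
R('jawtop',win&(Z>.06)&(Z<.085)&(u>305)&(u<355))
R('fence',win&(Z>.065)&(Z<.085)&(u>355))
R('pointer',(u>320)&(u<336)&(v>125)&(v<166)&(S>90)&(Z>.022)&(Z<.032))
for n in('scene','side'):
    f=pickle.load(open(n+'0.pkl','rb')); C=cloud(f); hsv=cv2.cvtColor(f['pixels'],cv2.COLOR_RGB2HSV)
    H,S,V=[hsv[...,i].astype(int) for i in range(3)]; Z=C[...,2]
    b=(H>16)&(H<28)&(S>110)&(C[...,1]<-.2)&(C[...,1]>-.36)&(C[...,0]>.35)&(C[...,0]<.65)
    R(n+' hook',b&(Z>.198)&(Z<.235)&(C[...,0]<.56))
    P=C[b&(Z>.19)]; o=np.argsort(P[:,0]); print(P[o][::8].round(3).tolist())
    m=b&(Z>.06)&(Z<.19); print('post',C[m].mean(0),m.sum())
    fm=(Z>.005)&(Z<.04)&(C[...,1]<-.18)&(C[...,1]>-.4)&(C[...,0]>.48)&(C[...,0]<.66)&(H>5)&(H<22)&(S>90)
    R(n+' foot',fm)
E
```

```text
strip 5946 rect [542.6  15.7] [290.1  30.1] 4.27 pca -175.68 z [0.0198 0.0211 0.0223] mean [0.5394 0.0158 0.0211]
bed+strip 23781 rect [ 563.9 -109.3] [322.4 289. ] 4.77 pca -172.66 z [0.0191 0.0205 0.0225] mean [ 0.5348 -0.0392  0.0206]
bar 2884 rect [585.4 -65.1] [ 16.8 109.7] 3.04 pca 92.74 z [0.1532 0.1628 0.1641] mean [ 0.5874 -0.0604  0.1616]
mark 253 rect [581.5  18.8] [11.3 29.2] 4.29 pca 93.98 z [0.0215 0.0228 0.0238] mean [0.5814 0.0191 0.0228]
grip 1333 rect [659.  -57.8] [22.  55.2] 4.29 pca 94.4 z [0.1078 0.1119 0.1132] mean [ 0.6588 -0.0553  0.1114]
jawtop 1202 rect [659.1 -58.5] [ 23.9 130.2] 4.29 pca 94.27 z [0.0685 0.0702 0.0759] mean [ 0.6572 -0.0326  0.0706]
fence 2656 rect [706.  -95.6] [ 31.8 211.9] 9.15 pca 97.5 z [0.0711 0.0752 0.0763] mean [ 0.7002 -0.0557  0.0748]
pointer 101 rect [652.5  27.5] [ 3.8 32.3] 3.24 pca 93.75 z [0.0288 0.0299 0.031 ] mean [0.6526 0.0282 0.0299]
scene hook 160 rect [ 499.7 -303. ] [114.2  17.3] 0.21 pca -179.0 z [0.206  0.212  0.2251] mean [ 0.4946 -0.3029  0.2134]
[[0.443, -0.303, 0.222], [0.452, -0.301, 0.224], [0.455, -0.297, 0.
[... 831 characters left out ...]
z [0.0104 0.0192 0.0263] mean [ 0.5787 -0.3007  0.0188]
side hook 9 rect [ 546.3 -298.9] [ 7.8 11.2] 13.13 pca 128.05 z [0.2132 0.2165 0.2239] mean [ 0.5465 -0.3001  0.2178]
[[0.443, -0.305, 0.22], [0.464, -0.293, 0.211], [0.477, -0.302, 0.213], [0.494, -0.305, 0.204], [0.506, -0.292, 0.215], [0.521, -0.306, 0.209], [0.535, -0.301, 0.214], [0.546, -0.298, 0.215], [0.557, -0.295, 0.22], [0.564, -0.295, 0.245], [0.566, -0.304, 0.253], [0.568, -0.293, 0.219], [0.57, -0.301, 0.228], [0.572, -0.296, 0.226], [0.577, -0.301, 0.244]]
post [ 0.56879224 -0.29725615  0.10982876] 40
side foot 479 rect [ 566.9 -299.7] [122.5 131.1] 15.15 pca -160.66 z [0.0084 0.0168 0.0241] mean [ 0.5657 -0.293   0.0169]
```

```bash
python3 - <<'E'
from h import *
import pickle
for n in('scene','side'):
    f=pickle.load(open(n+'0.pkl','rb')); C=cloud(f); hsv=cv2.cvtColor(f['pixels'],cv2.COLOR_RGB2HSV)
    H,S,V=[hsv[...,i].astype(int) for i in range(3)]; X,Y,Z=C[...,0],C[...,1],C[...,2]
    for nm,m in(('orange',(H>8)&(H<16)&(S>200)&(V>150)&(Y<-.1)&(Y>-.45)&(X>0)&(X<.5)),('pink',((H>160)|(H<3))&(S>60)&(V>150)&(Y>0)&(Y<.4)&(X>.2)&(X<.6))):
        for lo,hi in((.0,.04),(.05,.19),(.195,.23),(.235,.3)):
            P=C[m&(Z>lo)&(Z<hi)]
            if len(P): print(n,nm,lo,len(P),np.percentile(P,5,0).round(3),np.percentile(P,95,0).round(3))
E
```

```text
scene orange 0.0 181 [ 0.16  -0.372  0.003] [ 0.29  -0.251  0.029]
scene orange 0.05 111 [ 0.225 -0.319  0.057] [ 0.238 -0.305  0.179]
scene orange 0.195 118 [ 0.109 -0.342  0.202] [ 0.236 -0.308  0.227]
scene orange 0.235 38 [ 0.223 -0.319  0.237] [ 0.238 -0.303  0.26 ]
scene pink 0.0 956 [0.314 0.114 0.008] [0.421 0.224 0.027]
scene pink 0.05 114 [0.362 0.164 0.06 ] [0.372 0.178 0.183]
scene pink 0.195 166 [0.243 0.168 0.203] [0.368 0.204 0.224]
scene pink 0.235 43 [0.356 0.163 0.24 ] [0.372 0.178 0.257]
side orange 0.0 181 [ 0.164 -0.381  0.001] [ 0.286 -0.247  0.028]
side orange 0.05 117 [ 0.217 -0.314  0.055] [ 0.231 -0.3    0.176]
side orange 0.195 121 [ 0.134 -0.332  0.199] [ 0.229 -0.303  0.225]
side orange 0.235 29 [ 0.216 -0.317  0.238] [ 0.232 -0.298  0.255]
side pink 0.0 953 [0.305 0.126 0.005] [0.412 0.231 0.023]
side pink 0.05 132 [0.351 0.172 0.058] [0.364 0.182 0.182]
side pink 0.195 256 [0.242 0.173 0.2  ] [0.359 0.206 0.224]
side pink 0.235 33 [0.351 0.169 0.239] [0.365 0.183 0.254]
```

jog_arm(
  offset=[
    [-30,-20,0],
    [-65,-45,0],
    [-90,-63,0],
    [-90,-63,0],
    [-90,-63,0],
  ],
  rotation=[
    [0,0,-1],
    [0,0,-2],
    [0,0,-3],
    [0,0,-3],
    [0,0,-3],
  ],
  jaw=1,
)

```text
time_s: 0.65
eef_pos: [0.5868, -0.0904, 0.2313]
tcp_rot: [0.689, 0.725, 0.0, -0.0]
wrist_force: [1.1, 1.1, -0.6]
width: 1.001
gripper_force: 0.0
```

jog_arm(
  offset=[
    [-2,0,30],
    [-2,0,60],
    [-2,0,85],
    [-2,0,96],
    [-2,0,96],
    [-2,0,96],
  ],
  rotation=[
    [0,0,0],
    [0,0,0],
    [0,0,0],
    [0,0,0],
    [0,0,0],
    [0,0,0],
  ],
)

```text
time_s: 1.25
eef_pos: [0.5883, -0.0913, 0.1362]
tcp_rot: [0.688, 0.726, 0.001, 0.001]
wrist_force: [0.8, 0.3, -0.0]
width: 1.002
gripper_force: 0.0
```

jog_arm(
  offset=[
    [0,0,0],
    [0,0,0],
    [0,0,0],
    [0,0,0],
    [0,0,0],
    [0,0,0],
    [0,0,0],
    [0,0,0],
  ],
  rotation=[
    [0,0,0],
    [0,0,0],
    [0,0,0],
    [0,0,0],
    [0,0,0],
    [0,0,0],
    [0,0,0],
    [0,0,0],
  ],
  jaw=-1,
  newtons=50,
)

```text
time_s: 2.05
eef_pos: [0.5871, -0.0922, 0.1357]
tcp_rot: [0.688, 0.725, -0.0, 0.0]
wrist_force: [-2.0, 0.4, 3.9]
width: 0.176
gripper_force: 49.8
```

jog_arm(
  offset=[
    [0,0,-5],
    [0,0,-15],
    [0,0,-35],
    [0,0,-60],
    [0,0,-90],
    [0,0,-120],
    [0,0,-150],
    [0,0,-150],
    [0,0,-150],
  ],
  rotation=[
    [0,0,0],
    [0,0,0],
    [0,0,0],
    [0,0,0],
    [0,0,0],
    [0,0,0],
    [0,0,0],
    [0,0,0],
    [0,0,0],
  ],
)

```text
time_s: 2.95
eef_pos: [0.5872, -0.0919, 0.2857]
tcp_rot: [0.688, 0.725, 0.0, 0.0]
wrist_force: [-0.9, 0.3, -3.3]
width: 0.175
gripper_force: 49.0
```

jog_arm(
  offset=[
    [1,-12,0],
    [2,-35,0],
    [3,-65,0],
    [5,-95,0],
    [7,-125,0],
    [8,-155,0],
    [5,-180,0],
    [-10,-200,0],
    [-35,-208,0],
    [-65,-210,0],
    [-95,-212,0],
    [-125,-214,0],
    [-155,-216,0],
    [-185,-217,0],
    [-210,-218,0],
    [-225,-219,0],
    [-225,-219,0],
    [-225,-219,0],
    [-225,-219,0],
  ],
  rotation=[
    [0,0,0],
    [0,0,0],
    [0,0,0],
    [0,0,0],
    [0,0,0],
    [0,0,0],
    [0,0,0],
    [0,0,0],
    [0,0,0],
    [0,0,0.5],
    [0,0,1],
    [0,0,1.5],
    [0,0,2],
    [0,0,2],
    [0,0,2],
    [0,0,2],
    [0,0,2],
    [0,0,2],
    [0,0,2],
  ],
)

```text
time_s: 4.85
eef_pos: [0.38, -0.3264, 0.2846]
tcp_rot: [0.7, 0.714, 0.0, -0.001]
wrist_force: [0.7, -0.5, -1.3]
width: 0.175
gripper_force: 49.0
```

```bash
python3 - <<'E'
from h import *
import pickle
s=manip.observe(); print(s['eef_pos'],s['joint_positions'].round(2))
out=[]
for n,c in (('scene',None),('side',None)):
    f=grab(n); save(f,n+'1.png'); pickle.dump(f,open(n+'1.pkl','wb'))
    u,v=proj(f,[.47,-.3,.22]).astype(int); print(n,u,v)
    u=np.clip(u,75,565); v=np.clip(v,75,325)
    out.append(cv2.resize(f['pixels'][v-75:v+75,u-75:u+75,::-1],(400,400),interpolation=cv2.INTER_CUBIC))
cv2.imwrite('pics/c1.png',np.hstack(out))
f=grab('wrist'); save(f,'wrist1.png'); pickle.dump(f,open('wrist1.pkl','wb'))
E
```

```text
[ 0.38002578 -0.3264279   0.28464234] [ 0.29  0.09  0.37  1.82 -0.04  1.24  0.68]
scene 232 172
side 349 131
```

View pics/c1.png

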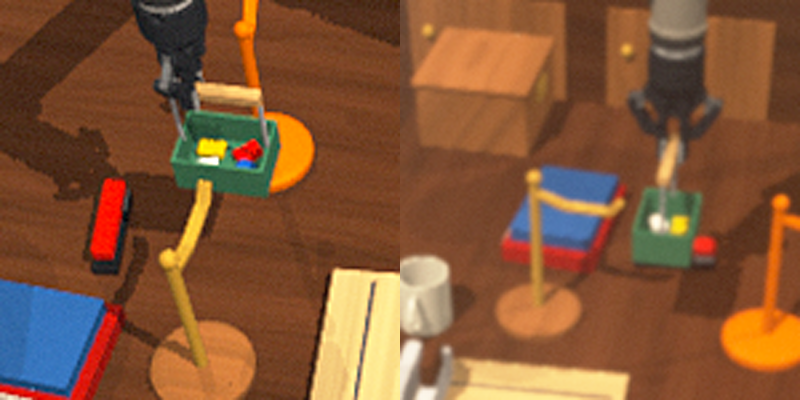

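View pics/wrist1.png

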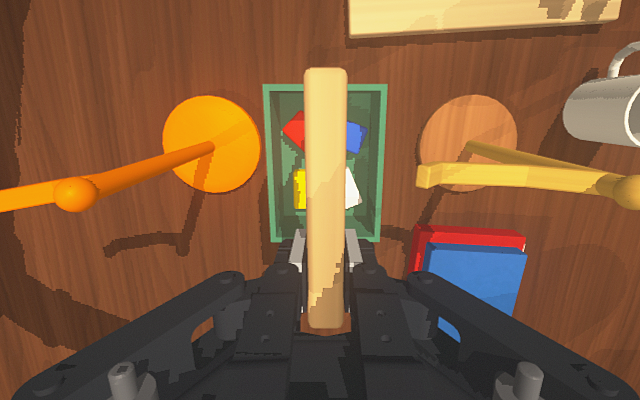

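The crops show the basket held upright by its bar just on the robot side of the hook tip. The wrist view shows the bar from (325,70) to (325,325) and the brass hook from its tip at (422,175) to the post ball at (628,190).

```bash
python3 - <<'E'
from h import *
import pickle
f=pickle.load(open('wrist1.pkl','rb')); C=cloud(f); hsv=cv2.cvtColor(f['pixels'],cv2.COLOR_RGB2HSV)
H,S,V=[hsv[...,i].astype(int) for i in range(3)]; X,Y,Z=C[...,0],C[...,1],C[...,2]; v,u=np.mgrid[0:400,0:640]
m=(u>405)&(v>150)&(v<220)&(Z>.19)&(Z<.24)&(H>14)&(H<30)
for x in np.arange(.43,.58,.01):
    P=C[m&(abs(X-x)<.005)]
    if len(P)>5: print(x.round(3),len(P),'y',P[:,1].min().round(4),P[:,1].max().round(4),'mid',((P[:,1].min()+P[:,1].max())/2).round(4),'z',np.median(P[:,2]).round(4))
b=(u>300)&(u<352)&(v>60)&(v<335)&(Z>.29)&(Z<.33)
P=C[b]; print('bar',cv2.minAreaRect(P[:,:2].astype(np.float32)*1000),np.percentile(P,[1,50,99],0).round(4).tolist())
E
```

```text
0.44 90 y -0.3124 -0.2969 mid -0.3047 z 0.2217
0.45 334 y -0.3124 -0.2964 mid -0.3044 z 0.2244
0.46 210 y -0.312 -0.2967 mid -0.3043 z 0.2141
0.47 317 y -0.313 -0.2968 mid -0.3049 z 0.2102
0.48 312 y -0.3127 -0.2969 mid -0.3048 z 0.2101
0.49 309 y -0.3135 -0.2972 mid -0.3054 z 0.2101
0.5 314 y -0.3131 -0.2973 mid -0.3052 z 0.2101
0.51 311 y -0.3136 -0.2973 mid -0.3055 z 0.2103
0.52 319 y -0.3134 -0.2977 mid -0.3055 z 0.2102
0.53 384 y -0.314 -0.2979 mid -0.3059 z 0.2117
0.54 414 y -0.3143 -0.298 mid -0.3062 z 0.2154
0.55 431 y -0.3144 -0.2982 mid -0.3063 z 0.2191
0.56 648 y -0.3146 -0.2983 mid -0.3064 z 0.2238
0.57 416 y -0.315 -0.2971 mid -0.3061 z 0.2267
bar ((381.2951965332031, -300.43963623046875), (109.40499877929688, 23.88382339477539), 87.80924224853516) [[0.3712, -0.3522, 0.3004], [0.38, -0.2962, 0.3126], [0.3902, -0.247, 0.3236]]
```

jog_arm(
  offset=[
    [-2,0,12],
    [-4,0,30],
    [-6,0,45],
    [-6,0,50],
    [-6,5,50],
    [-6,20,50],
    [-7,40,50],
    [-7,60,50],
    [-7,80,50],
    [-8,100,50],
    [-8,110,50],
    [-8,114,50],
    [-8,114,50],
    [-8,114,50],
    [-8,114,50],
  ],
  rotation=[
    [0,0,1],
    [0,0,2],
    [0,0,2],
    [0,0,2],
    [0,0,2],
    [0,0,2],
    [0,0,2],
    [0,0,2],
    [0,0,2],
    [0,0,2],
    [0,0,2],
    [0,0,2],
    [0,0,2],
    [0,0,2],
    [0,0,2],
  ],
)

```text
time_s: 6.5
eef_pos: [0.4934, -0.3345, 0.2355]
tcp_rot: [0.714, 0.701, -0.0, -0.0]
wrist_force: [0.7, -0.6, -1.8]
width: 0.179
gripper_force: 49.0
```

```bash
python3 - <<'E'
from h import *
print(manip.observe()['wrist_force'])
f=grab('wrist'); C=cloud(f); v,u=np.mgrid[0:400,0:640]; Z=C[...,2]
b=(u>300)&(u<352)&(v>60)&(v<335)&(Z>.25)&(Z<.27)
P=C[b]; print('bar',np.percentile(P,[1,50,99],0).round(4).tolist())
g=grab('side'); u,v=proj(g,[.49,-.3,.2]).astype(int)
A=g['pixels'][v-75:v+75,u-75:u+75,::-1]
cv2.imwrite('pics/c2.png',np.hstack([cv2.resize(A,(400,400)),cv2.resize(f['pixels'][:,120:520,::-1],(400,400))]))
E
```

```text
[ 0.71696977 -0.5771945  -1.81499626]
bar [[0.4855, -0.3598, 0.2583], [0.4943, -0.3, 0.2629], [0.503, -0.2546, 0.2665]]
```

View pics/c2.png

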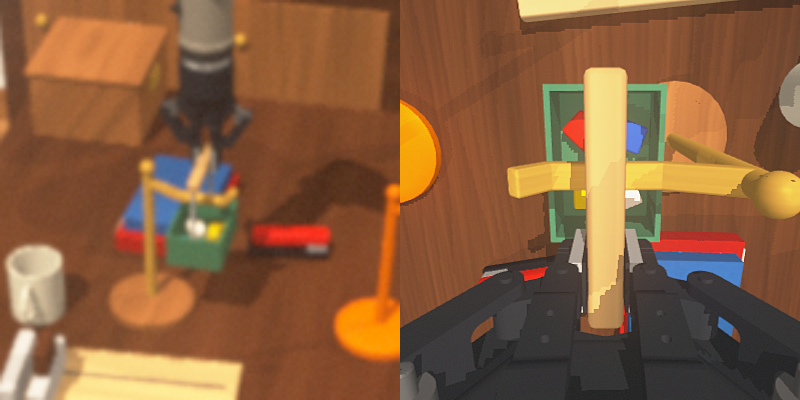

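The right half shows the brass hook crossing under the bar at about (605,178), between bar and basket. Lowering onto the hook now.

jog_arm(
  offset=[
    [0,0,8],
    [0,0,18],
    [0,0,28],
    [0,0,33],
    [0,0,35],
    [0,0,36],
    [0,0,36],
    [0,0,36],
  ],
  rotation=[
    [0,0,0],
    [0,0,0],
    [0,0,0],
    [0,0,0],
    [0,0,0],
    [0,0,0],
    [0,0,0],
    [0,0,0],
  ],
)

```text
time_s: 7.4
eef_pos: [0.4946, -0.3343, 0.1997]
tcp_rot: [0.713, 0.701, 0.0, 0.0]
wrist_force: [0.6, -0.5, -1.7]
width: 0.177
gripper_force: 49.0
```

jog_arm(
  offset=[
    [0,0,0.5],
    [0,0,1],
    [0,0,1.5],
    [0,0,1.5],
    [0,0,1.5],
  ],
  rotation=[
    [0,0,0],
    [0,0,0],
    [0,0,0],
    [0,0,0],
    [0,0,0],
  ],
)

```text
time_s: 7.9
eef_pos: [0.4945, -0.3343, 0.1985]
tcp_rot: [0.713, 0.701, 0.0, 0.0]
wrist_force: [-0.6, 0.2, 3.4]
width: 0.176
gripper_force: 49.7
```

jog_arm(
  offset=[
    [0,0,-1],
    [0,0,-1],
    [0,0,-1],
    [0,0,-1],
    [0,0,-1],
    [0,0,-1],
    [0,0,-1],
    [0,0,-1],
    [0,0,-1],
    [0,0,-1],
  ],
  rotation=[
    [0,0,0],
    [0,0,0],
    [0,0,0],
    [0,0,0],
    [0,0,0],
    [0,0,0],
    [0,0,0],
    [0,0,0],
    [0,0,0],
    [0,0,0],
  ],
  jaw=1,
)

```text
time_s: 8.9
eef_pos: [0.4944, -0.3341, 0.1988]
tcp_rot: [0.713, 0.701, 0.0, 0.0]
wrist_force: [-0.0, 0.2, -0.3]
width: 1.0
gripper_force: 0.0
```

jog_arm(
  offset=[
    [0,0,-5],
    [0,0,-15],
    [0,0,-35],
    [0,0,-60],
    [0,0,-85],
    [0,0,-110],
    [0,0,-110],
    [0,0,-110],
  ],
  rotation=[
    [0,0,0],
    [0,0,0],
    [0,0,0],
    [0,0,0],
    [0,0,0],
    [0,0,0],
    [0,0,0],
    [0,0,0],
  ],
)

```text
time_s: 9.7
eef_pos: [0.4946, -0.3343, 0.3098]
tcp_rot: [0.713, 0.701, 0.0, 0.001]
wrist_force: [0.5, -0.1, 0.0]
width: 0.996
gripper_force: 0.0
```

```bash
python3 - <<'E'
from h import *
print(manip.observe()['wrist_force'])
f=grab('wrist')
g=grab('side'); u,v=proj(g,[.49,-.3,.2]).astype(int)
A=g['pixels'][v-75:v+75,u-75:u+75,::-1]
cv2.imwrite('pics/c3.png',np.hstack([cv2.resize(A,(400,400)),cv2.resize(f['pixels'][:,120:520,::-1],(400,400))]))
E
```

```text
[ 0.45227149 -0.11587785  0.04518744]
```

View pics/c3.png

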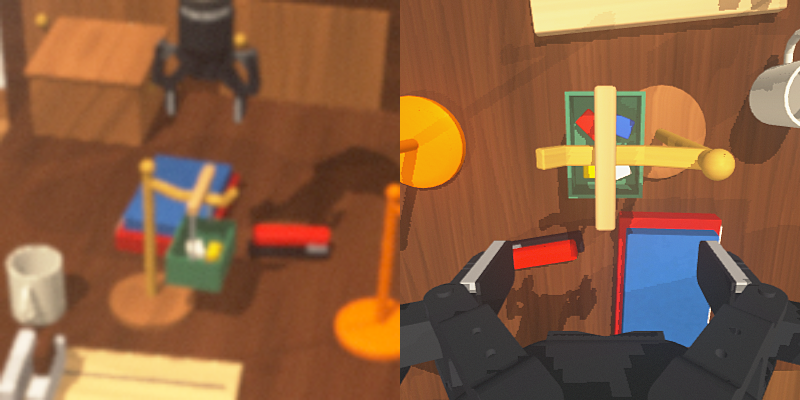

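The basket hangs with its bar resting across the hook at (603,157), fingers clear. Moving over the jaw grip.

jog_arm(
  offset=[
    [12,7,0],
    [35,20,0],
    [70,40,0],
    [105,60,0],
    [140,80,0],
    [175,100,0],
    [210,120,0],
    [240,138,15],
    [262,150,35],
    [275,158,60],
    [279,160,80],
    [279,160,90],
    [279,160,90],
    [279,160,90],
    [279,160,90],
  ],
  rotation=[
    [0,0,0],
    [0,0,0],
    [0,0,-1],
    [0,0,-2],
    [0,0,-3],
    [0,0,-4],
    [0,0,-5],
    [0,0,-5.3],
    [0,0,-5.3],
    [0,0,-5.3],
    [0,0,-5.3],
    [0,0,-5.3],
    [0,0,-5.3],
    [0,0,-5.3],
    [0,0,-5.3],
  ],
)

```text
time_s: 11.3
eef_pos: [0.6598, -0.0587, 0.2204]
tcp_rot: [0.68, 0.733, 0.001, 0.001]
wrist_force: [-0.1, -0.7, 0.7]
width: 0.999
gripper_force: 0.0
```

```bash
cat > jawm.py <<'E'
from h import *
import sys
s=manip.observe(); print(s['eef_pos'].round(4),s['wrist_force'].round(1),'yaw',np.degrees(2*np.arctan2(s['tcp_rot'][1],s['tcp_rot'][0]))-90)
f=grab('wrist'); save(f,sys.argv[1]); C=cloud(f); hsv=cv2.cvtColor(f['pixels'],cv2.COLOR_RGB2HSV)
H,S,V=[hsv[...,i].astype(int) for i in range(3)]; X,Y,Z=C[...,0],C[...,1],C[...,2]
def R(n,m):
    m=cv2.morphologyEx(m.astype(np.uint8),cv2.MORPH_OPEN,np.ones((2,2)))>0
    P=C[m]
    if len(P)>10: print(n,len(P),[np.round(a,1) for a in cv2.minAreaRect(P[:,:2].astype(np.float32)*1000)],np.median(P,0).round(4)); return P
reg=(X>.5)&(X<.72)&(Y>-.01)&(Y<.06)
a=R('mark',reg&((H<6)|(H>174))&(S>150)&(Z<.026))
b=R('pointer',reg&(Z>.0255)&(Z<.034)&(S>90)&(H>12)&(H<32))
R('grip',(X>.55)&(X<.7)&(Y>-.1)&(Y<-.02)&(Z>.1)&(Z<.118))
if a is not None and b is not None:
    d=np.array(cv2.minAreaRect(b[:,:2].astype(np.float32)*1000)[0])-np.array(cv2.minAreaRect(a[:,:2].astype(np.float32)*1000)[0]); print('pointer-mark along x',d@[.9972,.0748])
E
python3 jawm.py wrist2.png
```

```text
[ 0.6598 -0.0587  0.2204] [-0.1 -0.7  0.7] yaw 4.235874290144821
mark 326 [array([614.9,  20.3]), array([77.5, 29.1]), np.float64(4.2)] [0.5825 0.0178 0.0228]
pointer 136 [array([653.4,  28.2]), array([ 3.2, 35. ]), np.float64(4.1)] [0.6535 0.0271 0.0294]
grip 1613 [array([661.1, -54.4]), array([ 24.9, 128.6]), np.float64(4.8)] [ 0.6597 -0.0573  0.1119]
pointer-mark along x 39.002901860046386
```

jog_arm(
  offset=[
    [0,0,25],
    [0,0,60],
    [0,0,95],
    [0,0,120],
    [0,0,133],
    [0,0,138],
    [0,0,138],
    [0,0,138],
  ],
  rotation=[
    [0,0,0],
    [0,0,0],
    [0,0,0],
    [0,0,0],
    [0,0,0],
    [0,0,0],
    [0,0,0],
    [0,0,0],
  ],
)

```text
time_s: 12.15
eef_pos: [0.6605, -0.0582, 0.0826]
tcp_rot: [0.68, 0.733, 0.001, 0.001]
wrist_force: [0.3, 1.0, 0.1]
width: 1.003
gripper_force: 0.0
```

jog_arm(
  offset=[
    [0,0,0],
    [0,0,0],
    [0,0,0],
    [0,0,0],
    [0,0,0],
    [0,0,0],
    [0,0,0],
    [0,0,0],
  ],
  rotation=[
    [0,0,0],
    [0,0,0],
    [0,0,0],
    [0,0,0],
    [0,0,0],
    [0,0,0],
    [0,0,0],
    [0,0,0],
  ],
  jaw=-1,
  newtons=70,
)

```text
time_s: 12.95
eef_pos: [0.6587, -0.058, 0.0813]
tcp_rot: [0.68, 0.733, -0.0, -0.0]
wrist_force: [-3.6, 0.1, 6.3]
width: 0.246
gripper_force: 71.0
```

jog_arm(
  offset=[
    [0,-4,0],
    [0,-10,0],
    [0,-18,0],
    [0,-26,0],
    [0,-34,0],
    [0,-42,0],
    [0,-50,0],
    [0,-58,0],
    [0,-65,0],
    [0,-70,0],
    [0,-71,0],
    [0,-71,0],
    [0,-71,0],
    [0,-71,0],
  ],
  rotation=[
    [0,0,0],
    [0,0,0],
    [0,0,0],
    [0,0,0],
    [0,0,0],
    [0,0,0],
    [0,0,0],
    [0,0,0],
    [0,0,0],
    [0,0,0],
    [0,0,0],
    [0,0,0],
    [0,0,0],
    [0,0,0],
  ],
)

```text
time_s: 14.35
eef_pos: [0.5912, -0.063, 0.0813]
tcp_rot: [0.68, 0.733, 0.002, 0.002]
wrist_force: [7.6, 0.3, -2.4]
width: 0.246
gripper_force: 69.8
```

```bash
python3 jawm.py wrist3.png; python3 - <<'E'
from h import *
o=[]
for n,X in(('scene',[.58,.02,.03]),('side',[.58,.02,.03])):
    f=grab(n); u,v=proj(f,X).astype(int); o.append(cv2.resize(f['pixels'][v-40:v+40,u-40:u+40,::-1],(300,300),interpolation=cv2.INTER_CUBIC))
w=cv2.imread('pics/wrist3.png'); o.append(cv2.resize(w,(480,300)))
cv2.imwrite('pics/c4.png',np.vstack([np.hstack(o[:2]),cv2.copyMakeBorder(o[2],0,0,60,60,0)]))
E
```

```text
[ 0.5912 -0.063   0.0813] [ 7.6  0.3 -2.4] yaw 4.324210643033425
mark 598 [array([579.7,  18. ]), array([ 7., 30.]), np.float64(3.4)] [0.5796 0.0189 0.0228]
pointer 410 [array([585.8,  24.2]), array([ 4. , 37.7]), np.float64(3.8)] [0.5858 0.0224 0.0296]
grip 7528 [array([599.7, -90. ]), array([ 59.1, 183.3]), np.float64(26.5)] [ 0.5915 -0.0561  0.1119]
pointer-mark along x 6.504599089813232
```

View pics/c4.png

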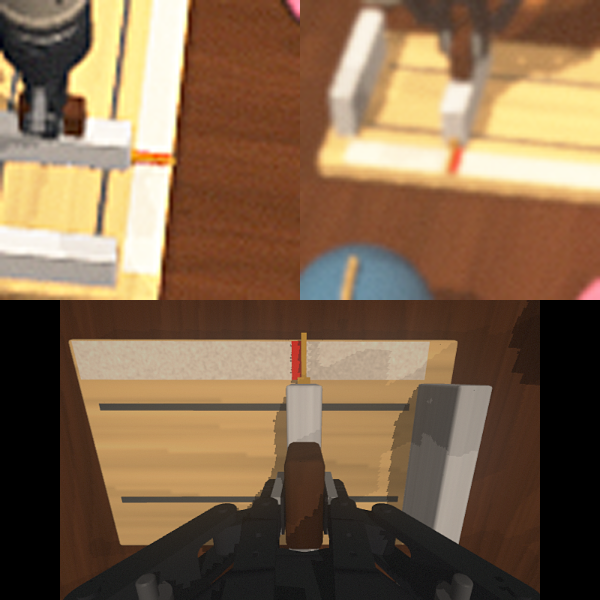

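The pointer (303,355 in the wrist view) lies on the right half of the red mark (297,360). The red left edge is still visible at x≈576 mm, which puts the mark's centre at about 582 and the pointer 4 mm short. I'll pull 4 mm more.

jog_arm(
  offset=[
    [0,-2,0],
    [0,-4.5,0],
    [0,-4.5,0],
    [0,-4.5,0],
    [0,-4.5,0],
    [0,-4.5,0],
    [0,-4.5,0],
  ],
  rotation=[
    [0,0,0],
    [0,0,0],
    [0,0,0],
    [0,0,0],
    [0,0,0],
    [0,0,0],
    [0,0,0],
  ],
)

```text
time_s: 15.2
eef_pos: [0.5869, -0.0634, 0.0813]
tcp_rot: [0.68, 0.733, 0.002, 0.003]
wrist_force: [8.7, 0.0, -3.2]
width: 0.243
gripper_force: 69.8
```

```bash
python3 jawm.py wrist4.png; python3 - <<'E'
from h import *
w=cv2.imread('pics/wrist4.png')[20:130,240:400]
f=grab('side'); u,v=proj(f,[.49,-.3,.15]).astype(int); s=f['pixels'][v-60:v+60,u-60:u+60,::-1]
cv2.imwrite('pics/c5.png',np.hstack([cv2.resize(w,(436,300)),cv2.resize(s,(300,300))]))
E
```

```text
[ 0.5869 -0.0634  0.0813] [ 8.7  0.  -3.2] yaw 4.323596836610079
mark 522 [array([581.8,  19.1]), array([11.4, 28. ]), np.float64(4.6)] [0.584  0.0195 0.0227]
pointer 376 [array([581.1,  23.9]), array([ 4. , 37.9]), np.float64(2.4)] [0.5813 0.0232 0.0297]
grip 7504 [array([595.5, -90.3]), array([ 58.9, 183.6]), np.float64(26.5)] [ 0.5871 -0.0564  0.1119]
pointer-mark along x -0.2607427764892578
```

View pics/c5.png

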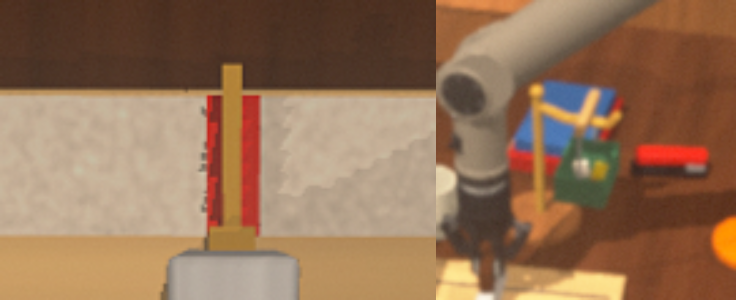

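The pointer (232,150) is centred on the red mark, and the basket still hangs on the brass hook. Handing in.

```bash
python3 -c "
from cell import manip; print(manip.job_done())"
```

```text
the job is handed in; nothing more can be done
None
```

The job is handed in: the basket hangs by its handle on the brass hook, released, and the gripper is holding the jaw with the pointer about 0.3 mm from the centre of the red mark; the clock read about 15 s when I handed it in.

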